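# Tension the hacksaw blade and lock the tensioner

### The job

The blade in the power-hacksaw bow lying on the riser bench is slack. Wind its tension wheel clockwise by the handle until the wheel resists with a firm feel of about 15 N at the handle, no further, for an overwound blade breaks; let go of the handle, then swing the lock lever outward fully home against its stop. Leave the other things lying where they are.

Things in the scene. Friction and masses are not known exactly. Their poses are not given: they have to be found in the camera images.
- saw_bow: Grey bow of a small power hacksaw, fixed flat on its side on a riser bench whose top is at z = 0.135. All heights here are above that top. Origin there, under the wheel axis; x from blade to bow tube, y along the blade from wheel to far anchor. Housing under the wheel 100 x 110 mm, 40 mm high; tube (25 mm thick, 28 mm high) at x = +128 mm; anchor pin at y = +228 mm, 43 mm high.
- wheel_axis (a point): Point on the upright axis of the tension wheel, 90 mm above the riser top, level with the middle of its handle. The wheel stands on the housing, and starts at any angle.
- wheel: Dark steel wheel, 112 mm across, three spokes, top 62 mm high; origin on its axis at the riser top. CLOCKWISE from above tensions. It first turns nearly freely (0.5 N at the handle) through 1 to 3 rad of lost motion that differs each time and cannot be seen; then it picks up the stiff drive: within 0.3 rad the force climbs to 10 N and the blade begins to take load.
- wheel_handle (a point): Middle of the black upright handle on the rim: a revolving grip, diameter 19 mm, from 67 to 110 mm high, free on its pin, so it is led round (circle of radius 50 mm) without turning the hand. Once the blade takes load, the force along the circle rises about 8 N per rad: right at 15 N (good from 13.5 to 16), broken from about 17.5 N. Let go, it springs back some 20 mm; the tension stays.
- puller: Steel slide (24 mm wide) that comes out of the housing, with the near blade pin (8 mm thick, head 15 mm) in the blade's near hole, 82 mm along y from the wheel axis. The wheel pulls it towards the housing through a spring. Its origin is on the riser top under the wheel axis. Not handled.
- blade: The flat steel saw blade, 170 x 24 x 3 mm, toothed along one edge, lying loosely over two headed pins 30 mm above the riser top, with about 1 mm of slack. Its origin is the centre of its underside, its y axis runs along it. Not handled.
- lock_lever (a joint): Angle of the lock lever about its upright pivot: 0 (at most 0.2 at the start) is open, lying along the blade and pointing to the far anchor; it grows as the lever swings outward, away from the blade (counter-clockwise seen from above), to 1.2 rad, where it stops, locked. It stays where it is left and takes about 1 N to move. It has no effect on the tension.
- lock_pivot (a point): A point on the lever's upright pivot axis, 66 mm above the riser top, level with the middle of the lever's knob; it is at x = -66 mm, y = +70 mm in the bow's frame.
- lock_knob (a point): Middle of the black upright knob at the end of the lock lever: 18 mm in diameter, tapering to 15 mm at the foot, from about 50 to 82 mm above the riser top, 55 mm from the pivot. The lever arm under it is 12 mm wide, its top 49 mm above the riser top.
- hex_key2: Bystander: a grey hex key, 87 mm, lying inside the bow between blade and tube. Origin in the middle of its underside.
- marker: Bystander: a black marker pen with a red cap, 134 mm, lying inside the bow between blade and tube. Origin in the middle of its underside.
- screwdriver: Bystander: a screwdriver with a round handle, 190 mm, in front of the bow at the left. Origin in the middle of its underside.
- tape_roll: Bystander: a roll of masking tape, 94 mm across, lying flat at the right in front. Origin in the middle of its underside.

How it is judged (in metres and radians):
On the way, in this order (a step that is already met when the one before it is completed fails the run):
1. the blade has been wound to its tension, with the lock lever still open (contact force between blade and puller between 10 and 24 N and value of joint lock_lever below 0.4 rad), for 0.2 s.
2. the handle has been let go and the lock lever swung home (contact force between blade and puller between 10 and 24 N and value of joint lock_lever above 1.08 rad and horizontal distance between the grasp point and wheel_handle above 0.04 m), for 0.2 s.
At the end, for the whole second after the job is handed in: The puller pulls the blade with 10 to 24 N (felt at the handle: about 13.5 to 16 N), the blade is at rest, and the lock lever stands at 1.08 rad or more of its 1.2 (contact force between blade and puller between 10 and 24 N and value of joint lock_lever above 1.08 rad and linear speed of blade below 0.02 m/s); the robot touches nothing.
It fails at once if the blade is overwound: more than 28 N between blade and puller (contact force between blade and puller above 28 N).
It fails at once if a bystander is moved by more than 30 mm (distance of any of hex_key2, marker, screwdriver, tape_roll from where it was at the start of the episode above 0.03 m).
It also fails if it takes over 64 s, if anything falls off the work surface, if the arm or the gripper's body presses on something with over 40 N, if the wrist force passes 120 N, or if a joint passes its speed limit or range.

### The arm

A 6-joint arm with a two-finger parallel gripper is mounted at the origin on a cart in front of the work surface, level with it; the furniture and walls round the work are solid. World frame = base frame: x ahead of the robot, y to its left, z up, the work surface at z = 0. Lengths are in m, angles in degrees, forces in N, time in s.
With the tool pointing down it reaches from about 0.25 to 0.725 m from the base axis. Payload 9.7 kg.
Tool frame: the origin (TCP) lies between the finger pads; the fingertips stand 19 mm ahead of it and the grasp point (between the pads) is the TCP; z points along the fingers, y is the line along which they close (so a half turn about z gives the same grasp; the last joint's range is limited). The gripper opens to 85 mm and grips with 20 to 120 N. Pads are 22 mm wide; open, the fingers measure 114 mm over their backs; the gripper's body (76 mm by 85 mm) begins 54 mm behind the grasp point. The pads swing forward as they close: fully open they stand 13 mm farther back than shut.
Start: joints at [-63.827, 4.979, 10.078, 95.1, 0, 90], TCP at [0.243, -0.494, 0.25] pointing down, gripper open.
Joint ranges: [-179.16, 179.16], [-48.56, 103.87], [-65.8, 70.77], [-126.05, 130.52], [-82.76, 87.17], [-180, 180]. Speed limits (degrees/s): [127.2, 127.2, 147.25, 180, 180, 180].

### API

Orientations are given as [roll, pitch, yaw] about the fixed x, y, z axes, in that order (R = Rz(yaw) Ry(pitch) Rx(roll)).
In Python, from workcell import telemetry, camera, calibration, workorder gives the robot as it stands.
- The arm moves only by the tool play_rows, never from a script. Its argument "increments" is a list of rows, each a list of 3 entries, a list of its own where there are three numbers: the shift along the tool's x, y, z in mm, then the turn, a rotation vector about the tool's x, y, z in degrees, then the closure, from 0 (fully open) to 1 (shut). In form: [[[x, y, z], [ax, ay, az], jaw], ...]. A call has 1 to 20 rows; each row is the pose to reach, as a shift and turn from the pose commanded when the call began, along the tool's axes at that moment; what a row does not reach only later rows make up. A row lasts 1/10 s, in which the tool goes at most 50 mm and 8.59 degrees, less where a joint would pass 70% of its speed; a pose out of reach is approached as far as the arm can. A call with a gripper value outside its range is refused whole. The fingers move at their own pace and stop on an object; "grip_force" is the grip in N (left out, the last holds). Time passes only in rows, so rows that repeat a pose let the fingers close. It gives the time, the measured TCP pose, the force, the opening and the grip force at its end, in the units of the state.
- telemetry.get_obs(): the state, without advancing time (a new reading comes with each control period).
- camera(name): name is "scene" or "side" or "wrist"; returns (picture, depth): 384x512x3 uint8, red, green, blue; 384x512 float32, m along the optical axis (not along the pixel's ray), 0 where there is no reading.
- calibration(name): a dict with "vertical_fov" (degrees; the focal length in pixels is half the picture's height over the tangent of half this angle, whatever the lens; pixels are square), "cx", "cy" (the principal point, pixels), "rvec" (rotation vector, rad) and "tvec" (3), from world to camera coordinates, as OpenCV has them; the wrist camera has in their place "hand_eye" (4x4, takes a point from camera to tool coordinates, whose origin is the TCP and whose axes are the flange's). Camera axes: x right, y down, z forward; pixel columns grow to the right and rows downward; lengths in m; the calibration is good to about 2 mm. A picture is of the moment at which its call begins: read the wrist's pose just before it. calibration takes no time and is no camera call.
- workorder.job_done(): hands the job in; it is judged then, once.
The state is a dict: "time": time; "q": joint angles; "qd": joint speeds; "joint_efforts": joint torques, N m; "ee_pos": TCP position; "tcp_rot": TCP orientation; "wrist_force": force on the tool from outside, world axes, zero at the start; "torque": the same for the moment, N m; "opening": finger opening in m; "grasp_force": force on a finger pad.
Only numpy, scipy, OpenCV 4.12 (cv2) and the standard library are available. Lean on these libraries where they do the work, as an engineer would, in place of code of your own. Each camera call takes 0.05 s, during which the arm holds its last target. There are 200 camera calls.

## Working session

There is one attempt and no reset: what is moved stays moved. The work goes in short steps, Python scripts to look and compute and a tool call to move; the robot and the scene stay as the last step left them, time stands still between calls to the robot, and variables do not carry over. Pictures are saved under pics/ and viewed, at most 10 in all, crops included, and the job is handed in when it is done.

Besides the shell and the picture viewer there is one more tool, called after ">>>" in YAML: its name, and indented under it one key for each argument. play_rows: Moves the arm, as the interface text tells. Its arguments: {"type":"object","properties":{"increments":{"type":"array"},"grip_force":{"type":"number"}},"required":["increments"]}

```bash
mkdir -p pics; cat > h.py <<'E'
import numpy as np, cv2
from workcell import telemetry, camera, calibration, workorder
from scipy.spatial.transform import Rotation as R
def cam(name):
    o=telemetry.get_obs(); c=calibration(name); p,d=camera(name)
    f=192/np.tan(np.radians(c["vertical_fov"])/2)
    if name=="wrist":
        H=np.array(c["hand_eye"]); T=np.eye(4)
        T[:3,:3]=R.from_euler('xyz',o["tcp_rot"],degrees=True).as_matrix(); T[:3,3]=o["ee_pos"]; T=T@H
    else:
        W=np.eye(4); W[:3,:3]=cv2.Rodrigues(np.array(c["rvec"],float))[0]; W[:3,3]=np.ravel(c["tvec"]); T=np.linalg.inv(W)
    return p,d,f,c,T
def world(d,f,c,T):
    v,u=np.mgrid[:384,:512]; P=np.stack([(u-c["cx"])/f*d,(v-c["cy"])/f*d,d],-1)
    return P@T[:3,:3].T+T[:3,3]
def ray(u,v,z,f,c,T):
    r=T[:3,:3]@np.array([(u-c["cx"])/f,(v-c["cy"])/f,1]); return T[:3,3]+r*(z-T[2,3])/r[2]
def save(n,p): cv2.imwrite("pics/"+n+".png",cv2.cvtColor(p,cv2.COLOR_RGB2BGR))
E
python3 - <<'E'
from h import *
print(telemetry.get_obs())
ims=[]
for n in ("scene","side"):
    p,d,f,c,T=cam(n); np.savez(n+".npz",p=p,d=d); save(n,p); print(n,f,c,T[:3,3],T[:3,2])
E
```

```text
{'time': 0.0, 'q': array([-6.38253584e+01,  5.01188410e+00,  1.00325554e+01,  9.51006196e+01,
        1.63792981e-03,  9.00008717e+01]), 'qd': array([ 0.04351666, -0.10761452, -0.02060246,  0.00294457,  0.13139022,
       -0.02118458]), 'joint_efforts': array([ 1.61898765e-04, -5.20390749e+01,  4.64801109e+01,  1.63726998e-02,
        3.73672208e-05,  3.55830139e-05]), 'ee_pos': array([ 0.24251894, -0.49339746,  0.24955854]), 'tcp_rot': array([-1.79920052e+02, -1.63671192e-03,  2.61737676e+01]), 'wrist_force': array([-0.20355134,  1.12678131,  0.1683668 ]), 'torque': array([0.03978597, 0.00625831, 0.00157713]), 'grasp_force': 0.0, 'opening': 0.08540072880390384}
scene 359.0448569402442 {'vertical_fov': 56.27147657144911, 'cx': 248.7415343234576, 'cy': 180.8794230804974, 'rvec': array([ 0.77689568, -2.6052046 ,  1.0965198 ]), 'tvec': array([0.45915647, 0.33243316, 0.87186288])} [0.18153985 0.58060113 0.8434613 ] [ 0.38153619 -0.60225996 -0.70122256]
side 378.1808588100918 {'vertical_fov': 53.83322657375039, 'cx': 253.3144459447248, 'cy': 187.76974600057036, 'rvec': array([ 0.25963072, -2.70053363,  1.38847614]), 'tvec': array([0.52438951, 0.22931027, 0.91865048])} [0.39171361 0.70314072 0.72362963] [ 0.16057538 -0.79762795 -0.58138215]
```

View pics/scene.png

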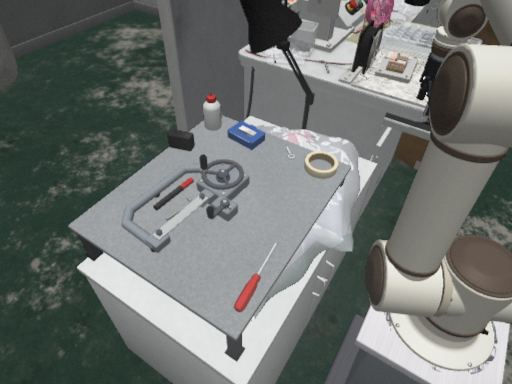

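View pics/side.png

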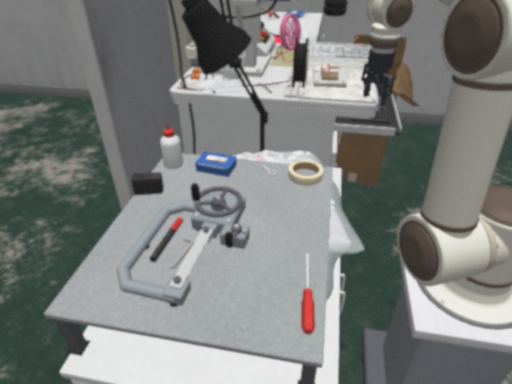

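The scene view shows the wheel at about (222,175), its handle at (204,162), the knob at (212,210), the lock pivot at (226,203), the anchor at (158,241) and the tube on the left. In the side view the wheel is at (219,202), the handle at (196,191), the knob at (229,239) and the anchor at (181,287).

```bash
python3 - <<'E'
from h import *
big=[]
for n,box in (("scene",(110,140,260,260)),("side",(110,175,260,310))):
    z=np.load(n+".npz"); p,d=z["p"],z["d"]; c=calibration(n); f=192/np.tan(np.radians(c["vertical_fov"])/2)
    W=np.eye(4); W[:3,:3]=cv2.Rodrigues(np.array(c["rvec"]))[0]; W[:3,3]=c["tvec"]; T=np.linalg.inv(W)
    X=world(d,f,c,T); h=X[...,2]-.135
    x0,y0,x1,y1=box; m=np.zeros_like(h,bool); m[y0:y1,x0:x1]=1
    print(n,"riser",np.median(h[m]))
    w=m&(h>.054)&(h<.066); (cx,cy),r=cv2.minEnclosingCircle(X[w][:,:2].astype(np.float32)); print("wheel",w.sum(),cx,cy,r,X[w][:,:2].min(0),X[w][:,:2].max(0))
    near=np.hypot(X[...,0]-cx,X[...,1]-cy)<.075
    a=m&(h>.085)&(h<.12)&near; print("handle",a.sum(),np.median(X[a],0), X[a].max(0))
    dark=(p.max(2)<60)
    k=m&(h>.055)&(h<.09)&~near&dark; print("knob",k.sum(),np.median(X[k],0) if k.any() else 0)
    big.append(cv2.resize(p[y0:y1,x0:x1],None,fx=(4 if n=="scene" else 3),fy=(4 if n=="scene" else 3),interpolation=cv2.INTER_CUBIC))
    # anchor, tube points
    for h0,h1 in ((.036,.05),):
        q=m&(h>h0)&(h<h1)&~near; print("h band",q.sum(),X[q].min(0),X[q].max(0))
        t=m&(h>.022)&(h<.034)&~near; rect=cv2.minAreaRect(X[t][:,:2].astype(np.float32)); print("low rect",rect)
save("crop_scene",big[0])
E
```

```text
scene riser 0.0013221250790897976
wheel 639 0.5873779654502869 0.07905422151088715 0.10164231806993484 [ 0.54376913 -0.01834259] [0.6622214 0.1733753]
handle 65 [0.65168326 0.05981413 0.23603115] [0.65930851 0.0654023  0.24760028]
knob 49 [0.54704134 0.16983881 0.21023516]
h band 255 [ 0.54428914 -0.04702627  0.17105903] [0.82502244 0.27017566 0.18495966]
low rect ((0.6733633279800415, 0.07741761207580566), (0.27756568789482117, 0.44706133008003235), 19.220224380493164)
side riser 0.0008342398465770451
wheel 761 0.591741681098938 0.08341454714536667 0.10217653214931488 [ 0.54320347 -0.01463833] [0.66187393 0.17568801]
handle 99 [0.6525723  0.06252836 0.23556652] [0.66284368 0.06791294 0.2467591 ]
knob 75 [0.54936461 0.17399423 0.20574453]
h band 454 [ 0.53062417 -0.05327987  0.17108805] [0.85903877 0.27255851 0.18496614]
low rect ((0.6634979844093323, 0.10509298741817474), (0.2795787453651428, 0.39395689964294434), 19.695802688598633)
```

View pics/crop_scene.png

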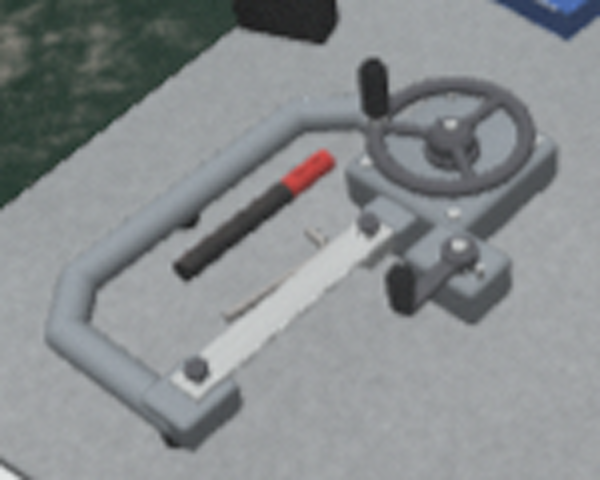

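The crop shows the hub at (452,133), the near pin at (370,222), the anchor pin at (195,368), the lock pivot at (459,250), the knob top at (403,268) and the handle top at (373,68). The crop scale is 4, with its origin at (110,140).

```bash
python3 - <<'E'
from h import *
for n in ("scene","side"):
    z=np.load(n+".npz"); p,d=z["p"],z["d"]; c=calibration(n); f=192/np.tan(np.radians(c["vertical_fov"])/2)
    W=np.eye(4); W[:3,:3]=cv2.Rodrigues(np.array(c["rvec"]))[0]; W[:3,3]=c["tvec"]; T=np.linalg.inv(W)
    X=world(d,f,c,T); h=X[...,2]-.135
    reg=(X[...,0]>.5)&(X[...,0]<.7)&(X[...,1]>-.04)&(X[...,1]<.14)
    w=(reg&(h>.054)&(h<.064)).astype(np.uint8)
    nn,l,s,_=cv2.connectedComponentsWithStats(w); l=l==1+np.argmax(s[1:,4])
    A=X[l][:,:2]; (cx,cy),r=cv2.minEnclosingCircle(A.astype(np.float32)); print(n,"wheel",cx,cy,r)
    a=(X[...,0]>.5)&(X[...,0]<.72)&(abs(X[...,1]-cy)<.09)&(h>.075)&(h<.115); a&=np.hypot(X[...,0]-cx,X[...,1]-cy)<.08
    # handle: axis lies 9.5mm behind the visible surface
    P=X[a].mean(0); v=P-T[:3,3]; v[2]=0; v/=np.linalg.norm(v); H=P+v*.0078; print("handle",H,np.hypot(H[0]-cx,H[1]-cy))
    k=(h>.055)&(h<.085)&(abs(X[...,0]-.548)<.025)&(abs(X[...,1]-.172)<.025); P=X[k].mean(0); print("knob",k.sum(),P+v*.007)
    if n=="scene":
        g=lambda u,vv,hh: ray(110+u/4,140+vv/4,.135+hh,f,c,T)[:2]
        w,np_,an,pv=g(452,133,.066),g(370,222,.041),g(195,368,.043),g(459,250,.055)
        print("hub",w,"near",np_,"anchor",an,"pivot",pv, np.linalg.norm(np_-an),np.linalg.norm(w-an))
        y=(an-w)/np.linalg.norm(an-w); x=np.array([y[1],-y[0]]); print("ydir",np.degrees(np.arctan2(y[1],y[0])),"pivot pred",w-.066*x+.07*y)
E
```

```text
scene wheel 0.6086679100990295 0.03655928000807762 0.0559641495347023
handle [0.65806384 0.0529497  0.23180275] 0.0520442482391825
knob 76 [0.55362882 0.16335867 0.20780647]
hub [0.60240263 0.04211751] near [0.61379428 0.11677489] anchor [0.62492724 0.26436355] pivot [0.54495697 0.11499626] 0.14800795355419274 0.22338455331568324
ydir 84.21284205697094 pivot pred [0.54379735 0.11841574]
side wheel 0.6092193126678467 0.03928885608911514 0.056620385497808456
handle [0.65598186 0.05438374 0.23051861] 0.04913848966269868
knob 100 [0.55218763 0.1656948  0.20729959]
```

>>> play_rows:
  increments:
    - [[0,0,-50],[0,0,0],0]
    - [[0,0,-110],[0,0,0],0]
    - [[0,0,-110],[0,0,0],0]
    - [[556,-321,-110],[0,0,26.17],0]
    - [[556,-321,-110],[0,0,26.17],0]
    - [[556,-321,-110],[0,0,26.17],0]
    - [[556,-321,-110],[0,0,26.17],0]
    - [[556,-321,-110],[0,0,26.17],0]
    - [[556,-321,-110],[0,0,26.17],0]
    - [[556,-321,-110],[0,0,26.17],0]
    - [[556,-321,-110],[0,0,26.17],0]
    - [[556,-321,-110],[0,0,26.17],0]
    - [[556,-321,-110],[0,0,26.17],0]
    - [[556,-321,-110],[0,0,26.17],0]
    - [[556,-321,-110],[0,0,26.17],0]
    - [[556,-321,-110],[0,0,26.17],0]
    - [[556,-321,-110],[0,0,26.17],0]
    - [[556,-321,-110],[0,0,26.17],0]
    - [[556,-321,-110],[0,0,26.17],0]
    - [[556,-321,-110],[0,0,26.17],0]

```text
time: 2.1
ee_pos: [0.5999, 0.0204, 0.3611]
tcp_rot: [-179.2, -0.0, 1.7]
wrist_force: [-0.2, -0.1, -0.6]
opening: 0.0858
grasp_force: 0.0
```

```bash
python3 - <<'E'
from h import *
o=telemetry.get_obs(); print(o["ee_pos"],o["tcp_rot"],o["wrist_force"],o["q"])
p,d,f,c,T=cam("wrist"); np.savez("wrist.npz",p=p,d=d,T=T); save("wrist1",p); print(T[:3,3],T[:3,2],f)
X=world(d,f,c,T); h=X[...,2]-.135
w=((d>0)&(h>.054)&(h<.066)&(np.hypot(X[...,0]-.609,X[...,1]-.038)<.075)).astype(np.uint8)
A=X[w>0][:,:2]; print("wheel",w.sum(),cv2.minEnclosingCircle(A.astype(np.float32)))
a=(h>.09)&(h<.118)&(np.hypot(X[...,0]-.609,X[...,1]-.038)<.08); print("handle",a.sum(),X[a].mean(0) if a.any() else 0, X[a].max(0),X[a].min(0))
k=(h>.07)&(h<.09)&(abs(X[...,0]-.548)<.03)&(abs(X[...,1]-.172)<.03); print("knob",k.sum(),X[k].mean(0) if k.any() else 0)
E
```

```text
[0.59985022 0.02041072 0.36110569] [-1.79233480e+02 -4.49662401e-02  1.66830990e+00] [-0.20946858 -0.05800289 -0.58972842] [  1.60909055  17.18422851  37.02421936 109.79581693   0.76656592
 179.94077537]
[0.66930942 0.02205601 0.48517501] [-0.27583181  0.00506352 -0.96119258] 314.57046761725803
wheel 5441 ((0.610154390335083, 0.03823516517877579), 0.055800918489694595)
handle 510 [0.65665525 0.05589783 0.24281684] [0.66509638 0.06618218 0.24706003] [0.64700105 0.04765413 0.22554915]
knob 315 [0.5537662  0.16530626 0.21392966]
```

View pics/wrist1.png

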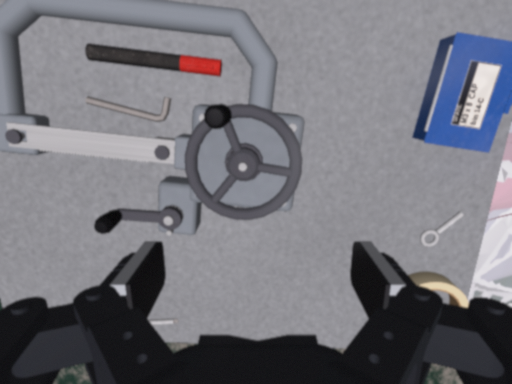

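The wrist view shows the hub at (243,165), the handle top at (217,116) and the knob at (108,221). The wheel centre is (0.610,0.038) and the handle lies 50 mm from it, which agrees with the given size. Joint 6 is at its limit, so I'll turn to yaw 90.

>>> play_rows:
  increments:
    - [[58,-34,0],[0,0,-8.5],0]
    - [[58,-34,0],[0,0,-17],0]
    - [[58,-34,0],[0,0,-25.5],0]
    - [[58,-34,0],[0,0,-34],0]
    - [[58,-34,0],[0,0,-42.5],0]
    - [[58,-34,0],[0,0,-51],0]
    - [[58,-34,0],[0,0,-59.5],0]
    - [[58,-34,0],[0,0,-68],0]
    - [[58,-34,0],[0,0,-76.5],0]
    - [[58,-34,0],[0,0,-85],0]
    - [[58,-34,0],[0,0,-88.3],0]
    - [[58,-34,0],[0,0,-88.3],0]
    - [[58,-34,0],[0,0,-88.3],0]
    - [[58,-34,0],[0,0,-88.3],0]

```text
time: 3.55
ee_pos: [0.6573, 0.0568, 0.361]
tcp_rot: [-180.0, -0.8, 89.9]
wrist_force: [0.7, 0.9, 0.7]
opening: 0.0853
grasp_force: 0.0
```

```bash
python3 - <<'E'
from h import *
o=telemetry.get_obs(); print(o["ee_pos"],o["tcp_rot"],o["wrist_force"],o["q"])
E
```

```text
[0.65731298 0.05680538 0.36103392] [-179.98454025   -0.77646518   89.93746697] [0.67642709 0.8901666  0.65122407] [  4.62675828  28.21864862  51.86299628 113.59627543   0.77512991
  94.68951173]
```

>>> play_rows:
  increments:
    - [[-2.8,-0.6,30],[0,-0.78,0],0]
    - [[-2.8,-0.6,60],[0,-0.78,0],0]
    - [[-2.8,-0.6,90],[0,-0.78,0],0]
    - [[-2.8,-0.6,115],[0,-0.78,0],0]
    - [[-2.8,-0.6,128],[0,-0.78,0],0]
    - [[-2.8,-0.6,135],[0,-0.78,0],0]
    - [[-2.8,-0.6,135],[0,-0.78,0],0]
    - [[-2.8,-0.6,135],[0,-0.78,0],1]
    - [[-2.8,-0.6,135],[0,-0.78,0],1]
    - [[-2.8,-0.6,135],[0,-0.78,0],1]
    - [[-2.8,-0.6,135],[0,-0.78,0],1]
    - [[-2.8,-0.6,135],[0,-0.78,0],1]
    - [[-2.8,-0.6,135],[0,-0.78,0],1]
    - [[-2.8,-0.6,135],[0,-0.78,0],1]
    - [[-2.8,-0.6,135],[0,-0.78,0],1]
    - [[-2.8,-0.6,135],[0,-0.78,0],1]
  grip_force: 50

```text
time: 5.15
ee_pos: [0.6569, 0.0562, 0.226]
tcp_rot: [-180.0, -0.0, 90.1]
wrist_force: [0.9, 0.7, 4.1]
opening: 0.018
grasp_force: 48.7
```

```bash
cat > s.py <<'E'
from h import *
o=telemetry.get_obs(); C=np.array([.6102,.0382]); e=np.array(o["ee_pos"]); r=e[:2]-C; F=np.array(o["wrist_force"])
a=np.arctan2(r[1],r[0]); t=np.array([np.sin(a),-np.cos(a)]); u=r/np.linalg.norm(r)
print(round(o["time"],2),e,o["tcp_rot"],"ang",np.degrees(a),"r",np.linalg.norm(r),"F",F,"Ftan",-F[:2]@t,"Frad",F[:2]@u,o["opening"],o["grasp_force"])
def arc(steps,ang0=None):
    a0=a if ang0 is None else np.radians(ang0)
    for s in steps:
        b=a0-s; q=C+.05*np.array([np.cos(b),np.sin(b)]); dq=(q-e[:2])*1000; print(s,"tool x,y:",dq[1].round(1),dq[0].round(1))
E
python3 - <<'E'
from s import *
arc(np.arange(.1,1.61,.1))
E
```

```text
5.15 [0.65690608 0.05620968 0.22599672] [-1.79998675e+02 -1.65727131e-03  9.00556768e+01] ang 21.086444771547413 r 0.05005803568853736 F [0.91005267 0.73699678 4.0795103 ] Ftan 0.3602313250921953 Frad 1.1142681482586305 0.01797969671380153 48.72840393218212
0.1 tool x,y: -4.8 1.5
0.2 tool x,y: -9.6 2.6
0.30000000000000004 tool x,y: -14.6 3.2
0.4 tool x,y: -19.6 3.3
0.5 tool x,y: -24.6 2.9
0.6 tool x,y: -29.5 2.0
0.7000000000000001 tool x,y: -34.3 0.6
0.8 tool x,y: -38.9 -1.3
0.9 tool x,y: -43.4 -3.6
1.0 tool x,y: -47.5 -6.4
1.1 tool x,y: -51.4 -9.5
1.2000000000000002 tool x,y: -55.0 -13.0
1.3000000000000003 tool x,y: -58.1 -16.9
1.4000000000000001 tool x,y: -60.9 -21.0
1.5000000000000002 tool x,y: -63.3 -25.5
1.6 tool x,y: -65.2 -30.1
```

>>> play_rows:
  increments:
    - [[-4.8,1.5,0],[0,0,0],1]
    - [[-9.6,2.6,0],[0,0,0],1]
    - [[-14.6,3.2,0],[0,0,0],1]
    - [[-19.6,3.3,0],[0,0,0],1]
    - [[-24.6,2.9,0],[0,0,0],1]
    - [[-29.5,2.0,0],[0,0,0],1]
    - [[-34.3,0.6,0],[0,0,0],1]
    - [[-38.9,-1.3,0],[0,0,0],1]
    - [[-43.4,-3.6,0],[0,0,0],1]
    - [[-47.5,-6.4,0],[0,0,0],1]
    - [[-51.4,-9.5,0],[0,0,0],1]
    - [[-55.0,-13.0,0],[0,0,0],1]
    - [[-58.1,-16.9,0],[0,0,0],1]
    - [[-58.1,-16.9,0],[0,0,0],1]
    - [[-58.1,-16.9,0],[0,0,0],1]

```text
time: 6.65
ee_pos: [0.6402, -0.0028, 0.2261]
tcp_rot: [180.0, 0.1, 90.0]
wrist_force: [1.3, -2.3, 5.4]
opening: 0.0175
grasp_force: 49.0
```

```bash
python3 - <<'E'
from s import *
arc(np.arange(.1,.71,.1))
E
```

```text
6.65 [ 0.6401936  -0.00277861  0.22614884] [1.79977009e+02 5.75524851e-02 9.00063667e+01] ang -53.798370848472246 r 0.0507825029805586 F [ 1.26479857 -2.27556993  5.40269971] Ftan -0.32339570270581386 Frad 2.583282632312998 0.017492633725501687 49.02205851743929
0.1 tool x,y: -2.1 -4.6
0.2 tool x,y: -4.4 -9.1
0.30000000000000004 tool x,y: -6.3 -13.7
0.4 tool x,y: -7.7 -18.5
0.5 tool x,y: -8.6 -23.4
0.6 tool x,y: -9.0 -28.4
0.7000000000000001 tool x,y: -8.9 -33.4
```

>>> play_rows:
  increments:
    - [[-2.1,-4.6,0],[0,0,0],1]
    - [[-4.4,-9.1,0],[0,0,0],1]
    - [[-6.3,-13.7,0],[0,0,0],1]
    - [[-7.7,-18.5,0],[0,0,0],1]
    - [[-8.6,-23.4,0],[0,0,0],1]
    - [[-8.6,-23.4,0],[0,0,0],1]
    - [[-8.6,-23.4,0],[0,0,0],1]

```text
time: 7.35
ee_pos: [0.6167, -0.0118, 0.2264]
tcp_rot: [180.0, 0.1, 90.0]
wrist_force: [1.3, -5.2, 8.0]
opening: 0.0176
grasp_force: 49.2
```

```bash
python3 - <<'E'
from s import *
arc(np.arange(.1,.71,.1))
E
```

```text
7.35 [ 0.61671515 -0.01179546  0.22636943] [1.79974755e+02 1.26710937e-01 8.99960715e+01] ang -82.57535442348559 r 0.05041818494730561 F [ 1.31011651 -5.20025166  7.98548022] Ftan 0.6271443648005636 Frad 5.325947097575653 0.01756639652760913 49.18542883358896
0.1 tool x,y: 0.0 -5.0
0.2 tool x,y: 0.1 -10.0
0.30000000000000004 tool x,y: 0.7 -15.0
0.4 tool x,y: 1.8 -19.9
0.5 tool x,y: 3.4 -24.6
0.6 tool x,y: 5.4 -29.2
0.7000000000000001 tool x,y: 7.9 -33.5
```

>>> play_rows:
  increments:
    - [[-0.4,-5.0,-0.3],[0,0,0],1]
    - [[-0.3,-10.0,-0.4],[0,0,0],1]
    - [[0.3,-15.0,-0.4],[0,0,0],1]
    - [[1.4,-19.9,-0.4],[0,0,0],1]
    - [[3.0,-24.6,-0.4],[0,0,0],1]
    - [[3.0,-24.6,-0.4],[0,0,0],1]
    - [[3.0,-24.6,-0.4],[0,0,0],1]

```text
time: 8.05
ee_pos: [0.5935, -0.009, 0.2267]
tcp_rot: [179.8, 0.2, 90.0]
wrist_force: [8.5, -7.4, 3.9]
opening: 0.0174
grasp_force: 49.3
```

```bash
python3 - <<'E'
from s import *
arc(np.arange(.1,.71,.1))
E
```

```text
8.05 [ 0.59350951 -0.00898032  0.22668505] [1.79815561e+02 1.61349969e-01 8.99923910e+01] ang -109.48171519612782 r 0.050045530876950295 F [ 8.49268405 -7.4492493   3.92335055] Ftan 10.490830121384718 Frad 4.1904034281785 0.017405402275396088 49.320208767894655
0.1 tool x,y: 1.9 -4.6
0.2 tool x,y: 4.3 -9.0
0.30000000000000004 tool x,y: 7.1 -13.2
0.4 tool x,y: 10.3 -17.0
0.5 tool x,y: 13.8 -20.5
0.6 tool x,y: 17.7 -23.7
0.7000000000000001 tool x,y: 21.9 -26.4
```

>>> play_rows:
  increments:
    - [[0.9,-2.3,0],[0,0,0],1]
    - [[1.9,-4.6,0],[0,0,0],1]
    - [[3.0,-6.8,0],[0,0,0],1]
    - [[4.3,-9.0,0],[0,0,0],1]
    - [[5.7,-11.1,0],[0,0,0],1]
    - [[7.1,-13.2,0],[0,0,0],1]
    - [[7.1,-13.2,0],[0,0,0],1]
    - [[7.1,-13.2,0],[0,0,0],1]

```text
time: 8.85
ee_pos: [0.5805, -0.0021, 0.2266]
tcp_rot: [179.8, 0.2, 90.0]
wrist_force: [9.2, -8.2, 3.0]
opening: 0.0176
grasp_force: 49.4
```

```bash
python3 - <<'E'
from s import *
arc(np.arange(.1,.61,.1))
L=[]
for i in range(6):
    camera("wrist"); L.append(telemetry.get_obs()["wrist_force"])
L=np.array(L); print(-L[:,:2]@t, L[:,:2]@u)
E
```

```text
8.85 [ 0.58048579 -0.0021454   0.22657717] [179.8097023    0.1983583   89.98298688] ang -126.37147864187371 r 0.05010673962698232 F [ 9.18293676 -8.23671462  2.9932771 ] Ftan 12.2785217660785 Frad 1.1864646879914469 0.017649547511995888 49.401720045134425
0.1 tool x,y: 3.2 -3.8
0.2 tool x,y: 6.8 -7.3
0.30000000000000004 tool x,y: 10.6 -10.5
0.4 tool x,y: 14.8 -13.3
0.5 tool x,y: 19.2 -15.6
0.6 tool x,y: 23.9 -17.5
[12.5924438  11.51280091 12.90916291 12.33355721 12.16288896 12.499103  ] [1.64362955 1.90495985 1.99490999 1.54886359 1.33881322 1.59501301]
```

>>> play_rows:
  increments:
    - [[1.6,-1.9,0],[0,0,0],1]
    - [[3.2,-3.8,0],[0,0,0],1]
    - [[4.9,-5.6,0],[0,0,0],1]
    - [[6.8,-7.3,0],[0,0,0],1]
    - [[6.8,-7.3,0],[0,0,0],1]
    - [[6.8,-7.3,0],[0,0,0],1]

```text
time: 9.75
ee_pos: [0.5732, 0.0044, 0.2265]
tcp_rot: [179.8, 0.2, 90.0]
wrist_force: [9.9, -9.1, 2.4]
opening: 0.0178
grasp_force: 49.5
```

```bash
python3 - <<'E'
from s import *
arc(np.arange(.05,.31,.05))
L=[]
for i in range(8):
    camera("wrist"); L.append(telemetry.get_obs()["wrist_force"])
L=np.array(L); print((-L[:,:2]@t).mean(),(-L[:,:2]@t).std(), L[:,:2].dot(u).mean())
E
```

```text
9.75 [0.57318777 0.00438458 0.22654032] [179.81341328   0.23314185  89.97011285] ang -137.58429952222178 r 0.05013370007599798 F [ 9.90058154 -9.09633692  2.35503666] Ftan 13.393546501569793 Frad -1.1737854872424494 0.01784137737996306 49.520657658576965
0.05 tool x,y: 2.0 -1.5
0.1 tool x,y: 3.9 -3.1
0.15000000000000002 tool x,y: 6.0 -4.5
0.2 tool x,y: 8.1 -5.9
0.25 tool x,y: 10.3 -7.1
0.3 tool x,y: 12.5 -8.2
13.15870138686154 0.44757165836977947 0.46694704295089984
```

>>> play_rows:
  increments:
    - [[2.0,-1.5,0],[0,0,0],1]
    - [[3.9,-3.1,0],[0,0,0],1]
    - [[3.9,-3.1,0],[0,0,0],1]
    - [[3.9,-3.1,0],[0,0,0],1]

```text
time: 10.55
ee_pos: [0.5701, 0.0082, 0.2265]
tcp_rot: [179.8, 0.2, 90.0]
wrist_force: [9.1, -11.4, 2.3]
opening: 0.0175
grasp_force: 50.1
```

```bash
python3 - <<'E'
from s import *
arc(np.arange(.05,.31,.05))
L=[]
for i in range(16):
    camera("side"); L.append(telemetry.get_obs()["wrist_force"])
L=np.array(L); print((-L[:,:2]@t).mean(),(-L[:,:2]@t).std(), L[:,:2].dot(u).mean())
E
```

```text
10.55 [0.57013403 0.00816999 0.22649509] [179.81296991   0.24396197  89.96196968] ang -143.14792065944405 r 0.05007078557643682 F [  9.05306083 -11.35373548   2.33289893] Ftan 14.514690387364853 Frad -0.4347212894341033 0.01748820300442854 50.09923435281962
0.05 tool x,y: 2.1 -1.4
0.1 tool x,y: 4.2 -2.7
0.15000000000000002 tool x,y: 6.4 -4.0
0.2 tool x,y: 8.6 -5.1
0.25 tool x,y: 10.9 -6.1
0.3 tool x,y: 13.2 -7.0
14.377525620168392 0.40469512737725066 -1.121149784162989
```

>>> play_rows:
  increments:
    - [[2.1,-1.4,0],[0,0,0],1]
    - [[2.1,-1.4,0],[0,0,0],1]
    - [[2.1,-1.4,0],[0,0,0],1]

```text
time: 11.65
ee_pos: [0.5687, 0.0102, 0.2265]
tcp_rot: [179.8, 0.3, 90.0]
wrist_force: [8.6, -10.8, 2.5]
opening: 0.0174
grasp_force: 50.0
```

```bash
python3 - <<'E'
from s import *
L=[]
for i in range(16):
    camera("side"); L.append(telemetry.get_obs()["wrist_force"])
L=np.array(L); print((-L[:,:2]@t).mean(),(-L[:,:2]@t).std(), L[:,:2].dot(u).mean())
E
```

```text
11.65 [0.56867668 0.01016573 0.2264658 ] [179.82186205   0.25894888  89.96178075] ang -145.9749356663979 r 0.05010096203018421 F [  8.61159714 -10.82996989   2.46338725] Ftan 13.794468535514167 Frad -1.0772609252476588 0.017441566331350748 49.972350471653044
14.235127188667304 0.595945185285684 -1.382160897582766
```

>>> play_rows:
  increments:
    - [[0,0,0],[0,0,0],0]
    - [[0,0,0],[0,0,0],0]
    - [[0,0,0],[0,0,0],0]
    - [[0,0,0],[0,0,0],0]
    - [[0,0,0],[0,0,0],0]
    - [[0,0,0],[0,0,0],0]
    - [[0,0,0],[0,0,0],0]
    - [[0,0,0],[0,0,0],0]
    - [[0,0,-20],[0,0,0],0]
    - [[0,0,-40],[0,0,0],0]
    - [[0,0,-70],[0,0,0],0]
    - [[0,0,-100],[0,0,0],0]
    - [[0,0,-100],[0,0,0],0]

```text
time: 13.75
ee_pos: [0.5676, 0.0123, 0.3303]
tcp_rot: [179.7, -0.0, 90.1]
wrist_force: [1.5, -0.1, 0.3]
opening: 0.0854
grasp_force: 0.0
```

```bash
python3 - <<'E'
from h import *
o=telemetry.get_obs(); print(o["ee_pos"],o["tcp_rot"],o["wrist_force"],o["opening"])
p,d,f,c,T=cam("side"); save("side2",p[150:330,80:340])
X=world(d,f,c,T); h=X[...,2]-.135
a=(h>.08)&(h<.115)&(np.hypot(X[...,0]-.61,X[...,1]-.038)<.065); print("handle",a.sum(),X[a].mean(0))
E
```

```text
[0.56757169 0.01232554 0.33034529] [ 1.79702203e+02 -2.58047134e-03  9.00537566e+01] [ 1.48854109 -0.12582943  0.32586304] 0.08535239841577226
handle 103 [0.5796453  0.00155505 0.2322605 ]
```

View pics/side2.png

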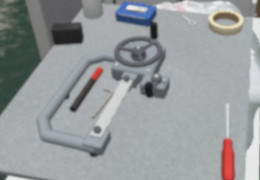

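```bash
python3 - <<'E'
from h import *
L=[]
for i in range(16):
    camera("side"); L.append(telemetry.get_obs()["wrist_force"])
L=np.array(L); a=np.radians(-145.5); t=np.array([np.sin(a),-np.cos(a)]); print(L.mean(0),L.std(0)); print((-L[:,:2]@t).mean())
E
```

```text
[ 0.17498924 -0.1664764   0.11382867] [0.53518495 0.39880385 0.47296598]
0.23631255815623584
```

The handle has been released and has sprung back to about (0.58,0.00). The side view shows nothing else moved, so the lock lever is next.

>>> play_rows:
  increments:
    - [[40,-4,0],[0,0,0],0]
    - [[80,-7,0],[0,0,0],0]
    - [[120,-11,0],[0,0,0],0]
    - [[154,-13.6,0],[0,0,0],0]
    - [[154,-13.6,0],[0,0,0],0]
    - [[154,-13.6,30],[0,0,0],0]
    - [[154,-13.6,60],[0,0,0],0]
    - [[154,-13.6,90],[0,0,0],0]
    - [[154,-13.6,110],[0,0,0],0]
    - [[154,-13.6,122],[0,0,0],0]
    - [[154,-13.6,122],[0,0,0],0]
    - [[154,-13.6,122],[0,0,0],1]
    - [[154,-13.6,122],[0,0,0],1]
    - [[154,-13.6,122],[0,0,0],1]
    - [[154,-13.6,122],[0,0,0],1]
    - [[154,-13.6,122],[0,0,0],1]
    - [[154,-13.6,122],[0,0,0],1]
    - [[154,-13.6,122],[0,0,0],1]
    - [[154,-13.6,122],[0,0,0],1]
  grip_force: 20

```text
time: 16.5
ee_pos: [0.5533, 0.1664, 0.2046]
tcp_rot: [180.0, -0.0, 90.1]
wrist_force: [-0.7, -0.2, 5.0]
opening: 0.0162
grasp_force: 19.6
```

```bash
python3 - <<'E'
from h import *
o=telemetry.get_obs(); e=np.array(o["ee_pos"]); print(e,o["tcp_rot"],o["wrist_force"],o["opening"],o["grasp_force"],o["q"])
P=np.array([.5493,.1126]); r=e[:2]-P; a=np.arctan2(r[1],r[0]); print(np.degrees(a),np.linalg.norm(r))
rr=np.linalg.norm(r)
for k in range(6,79,6):
    b=a+np.radians(k); q=(P+rr*np.array([np.cos(b),np.sin(b)])-e[:2])*1000; print(k,q[1].round(1),q[0].round(1))
E
```

```text
[0.55329766 0.16639168 0.20458754] [ 1.79994106e+02 -1.33792811e-02  9.00568901e+01] [-0.66513071 -0.18263328  5.03445229] 0.016192188045874235 19.573619097063784 [1.67323420e+01 8.08931487e+00 8.40606762e+00 9.03072673e+01
 1.11252919e-02 1.06675454e+02]
85.74973502274105 0.053940023056035354
6 0.1 -5.6
12 -0.3 -11.3
18 -1.4 -16.8
24 -3.0 -22.2
30 -5.2 -27.4
36 -7.9 -32.4
42 -11.1 -37.0
48 -14.8 -41.3
54 -18.9 -45.2
60 -23.4 -48.6
66 -28.3 -51.5
72 -33.4 -53.9
78 -38.7 -55.8
```

>>> play_rows:
  increments:
    - [[0,0,-1],[0,0,0],1]
    - [[0.1,-5.6,-1],[0,0,-6],1]
    - [[-0.3,-11.3,-1],[0,0,-12],1]
    - [[-1.4,-16.8,-1],[0,0,-18],1]
    - [[-3.0,-22.2,-1],[0,0,-24],1]
    - [[-5.2,-27.4,-1],[0,0,-30],1]
    - [[-7.9,-32.4,-1],[0,0,-36],1]
    - [[-11.1,-37.0,-1],[0,0,-42],1]
    - [[-14.8,-41.3,-1],[0,0,-48],1]
    - [[-18.9,-45.2,-1],[0,0,-54],1]
    - [[-23.4,-48.6,-1],[0,0,-60],1]
    - [[-28.3,-51.5,-1],[0,0,-66],1]
    - [[-28.3,-51.5,-1],[0,0,-66],1]
    - [[-28.3,-51.5,-1],[0,0,-66],1]

```text
time: 17.9
ee_pos: [0.5017, 0.1376, 0.2048]
tcp_rot: [-179.9, -0.0, 155.9]
wrist_force: [0.7, -3.9, -3.1]
opening: 0.0163
grasp_force: 19.8
```

```bash
python3 - <<'E'
from h import *
o=telemetry.get_obs(); e=np.array(o["ee_pos"]); print(e,o["tcp_rot"],o["wrist_force"],o["opening"],o["grasp_force"])
P=np.array([.5493,.1126]); r=e[:2]-P; a=np.arctan2(r[1],r[0]); print(np.degrees(a),np.linalg.norm(r))
yaw=np.radians(o["tcp_rot"][2]); 
for k in (2,4,6,8):
    b=a+np.radians(k); q=(P+.054*np.array([np.cos(b),np.sin(b)])-e[:2])*1000; print(k,q@[np.cos(yaw),np.sin(yaw)],q@[np.sin(yaw),-np.cos(yaw)])
E
```

```text
[0.50166686 0.13760097 0.20477705] [-1.79923394e+02 -4.10183604e-02  1.55852548e+02] [ 0.70454519 -3.88351758 -3.05840893] 0.016309895760232306 19.786023322376423
152.30658768693914 0.05379558546248491
2 0.28775010122712663 -1.8703564994952293
4 0.3057102806429031 -3.7551308246039152
6 0.25788184385864843 -5.639383797341008
8 0.1443230624570508 -7.520819745706057
```

>>> play_rows:
  increments:
    - [[0.2,-1.9,0],[0,0,-2],1]
    - [[0.2,-3.8,0],[0,0,-4],1]
    - [[0.2,-3.8,0],[0,0,-4],1]
    - [[0.2,-3.8,0],[0,0,-4],1]

```text
time: 18.3
ee_pos: [0.5007, 0.1354, 0.2049]
tcp_rot: [179.9, -0.0, 159.9]
wrist_force: [4.7, 2.2, -3.9]
opening: 0.0162
grasp_force: 20.0
```

>>> play_rows:
  increments:
    - [[0,-1,0],[0,0,0],1]
    - [[0,-1,0],[0,0,0],1]

```text
time: 18.5
ee_pos: [0.5007, 0.1353, 0.2049]
tcp_rot: [179.8, -0.0, 159.9]
wrist_force: [6.8, 7.1, -5.0]
opening: 0.016
grasp_force: 20.1
```

The lever is firmly against its stop, so I'll release it and lift.

>>> play_rows:
  increments:
    - [[0,1,0],[0,0,0],0]
    - [[0,1,0],[0,0,0],0]
    - [[0,1,0],[0,0,0],0]
    - [[0,1,0],[0,0,0],0]
    - [[0,1,0],[0,0,0],0]
    - [[0,1,0],[0,0,0],0]
    - [[0,1,0],[0,0,0],0]
    - [[0,1,-20],[0,0,0],0]
    - [[0,1,-50],[0,0,0],0]
    - [[0,1,-90],[0,0,0],0]
    - [[0,1,-130],[0,0,0],0]
    - [[0,1,-130],[0,0,0],0]
    - [[0,1,-130],[0,0,0],0]

```text
time: 19.8
ee_pos: [0.5005, 0.1346, 0.3359]
tcp_rot: [180.0, 0.0, 160.0]
wrist_force: [-0.3, -0.1, -1.6]
opening: 0.0852
grasp_force: 0.0
```

```bash
python3 - <<'E'
from h import *
p,d,f,c,T=cam("wrist"); save("wrist2",p); X=world(d,f,c,T); h=X[...,2]-.135
k=(h>.07)&(h<.09)&(np.hypot(X[...,0]-.5493,X[...,1]-.1126)<.075)&(np.hypot(X[...,0]-.61,X[...,1]-.038)>.065)
q=X[k].mean(0); print(k.sum(),q,np.radians(np.degrees(np.arctan2(q[1]-.1126,q[0]-.5493))-86), telemetry.get_obs()["wrist_force"])
E
```

```text
351 [0.49781616 0.13770995 0.21503241] 1.186830208544442 [ 0.48728934 -0.20755708 -1.17203032]
```

View pics/wrist2.png

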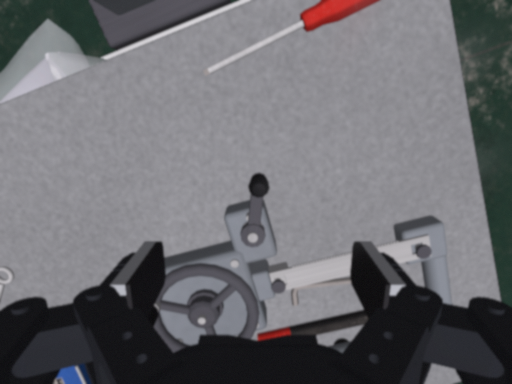

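The lever stands at about 1.19 rad, with the knob at (259,186) and the pivot at (253,236). The hand is clear of everything and the bystanders have not moved, so I'm handing the job in.

```bash
python3 -c "
from workcell import workorder; print(workorder.job_done())"
```

```text
the job is handed in; nothing more can be done
None
```

I wound the wheel clockwise to about 14.3 N at the handle (averaged, bias-corrected readings; good range 13.5–16 N), let go, swung the lock lever home against its stop at about 1.19 rad, and handed the job in; no verdict came back.

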